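# Refit the support rod of a tube rack

## Task

Take the loose white rod out of the blue stand and thread it, head up, down through the slot in the green rack's top tier, then the hole in the middle tier, and fully home into the socket of the foot strip, then let go. The lower tiers have crept out of line, so feel for each hole with the rod's tip, gently: never push the rod against the rack with more than 25 N. Leave the other things on the bench where they are.

Things in the scene. Friction and masses are not known exactly. Their poses are not given: they have to be found in the camera images.
- rod: Loose white rod 150 mm long, 40 to 85 g, standing upright in the blue stand. Origin: centre of its lower tip; z runs up the rod. Shaft 10 mm in diameter (last 3 mm tapered to 7 mm) up to 120 mm; grey grip head 20 x 20 mm from 120 to 150 mm above the tip, faces square to the rod's x and y.
- stand: Fixed blue block 70 x 70 x 45 mm that holds the rod upright in a blind hole 11.5 mm in diameter and 35 mm deep, so that the rod may lean by 2 degrees. Origin: under its centre, on the table.
- rack: Fixed green tube rack of three tiers, 260 mm long (its y), 92 mm wide (x). Origin: under its centre, on the table. The rod holes lie at x = 0 near its -y end; at its +y end stand capped tubes up to 131 mm high and a fitted rod of the same kind, 156 mm; nothing rises above the top tier within 75 mm of the slot. A push over 25 N by the rod damages it.
- top_slot (a point): Centre of the slot in the top tier (8 mm thick), at the tier's upper face, 100 mm above the table, rack (0, -90, 100) mm; axes as the rack's. The slot measures 32 mm along y and 15 mm along x.
- mid_true (a point): Where the middle tier's hole SHOULD be, at the tier's upper face, 58 mm above the table (tier 8 mm thick), straight below top_slot. The real hole, 12 mm (rack y) x 15 mm (x), is off by an unknown amount up to 9 mm either way along rack y, true in x. The tier slides along y, 12 mm either way from true, under about 2 N of sideways push, so a rod through it can drag it.
- foot_true (a point): Where the foot strip's socket SHOULD be, at its mouth, 22 mm above the table, straight below top_slot. The real blind socket, 12 mm (rack y) x 14.5 mm (x), 16 mm deep (floor 6 mm above the table), is off by another unknown amount up to 9 mm either way along rack y, true in x. The strip is clamped and does not move.
- microtube_rack: loose dark-green block rack 70 x 200 x 40 mm with small white-capped tubes; bystander, origin under its centre
- tip_box: loose white box with blue top, 90 x 125 x 69 mm; bystander, origin under its centre
- sample_jar: loose amber jar with white lid, 48 mm across, 55 mm tall; bystander, origin under its centre
- beaker: loose glass beaker, 68 mm across, 80 mm tall; bystander, origin under its centre
- timer: loose grey bench timer 60 x 70 x 22 mm; bystander, origin under its centre
- sponge_block: loose yellow foam block 70 x 100 x 25 mm; bystander, origin under its centre
- notebook: loose blue notebook 105 x 148 x 12 mm; bystander, origin under its centre
Not all that is in view belongs to the job. Of the things shaped like the rod, the white one is meant.

How it is judged:
On the way, in this order (a step that is already met when the one before it is completed fails the run):
1. the rod's tip is through the top tier's slot (horizontal distance between rod and top_slot below 0.014 m and height (world z) of rod below 0.091 m), for 0.05 s.
2. the rod's tip is through the middle tier's hole (horizontal distance between rod and top_slot below 0.014 m and height (world z) of rod below 0.049 m), for 0.05 s.
3. the rod is fully home in the foot socket (horizontal distance between rod and top_slot below 0.014 m and height (world z) of rod below 0.009 m), for 0.2 s.
At the end, for the whole second after the job is handed in: The rod stands released and at rest in the rack, through all three tiers, its tip below the top slot (within 14 mm of the slot's centre seen from above) and no more than 3 mm above the foot socket's floor (tip lower than 9 mm above the table), leaning less than 0.15 rad (all of step 3 and angle between rod's own z axis and vertical below 0.15 rad and linear speed of rod below 0.02 m/s); the robot touches nothing.
It fails at once if the rod is pushed against the rack with more than 25 N (contact force between rod and rack above 25 N).
It fails at once if a bystander is shifted by more than 30 mm (distance of any of microtube_rack, tip_box, sample_jar, beaker, timer, sponge_block, notebook from where it was at the start of the episode above 0.03 m).
It also fails if it takes over 70 s, if anything falls off the work surface, if the arm or the gripper's body presses on something with over 40 N, if the wrist force passes 120 N, or if a joint passes its speed limit or range.

## Robot

A 6-joint arm with a two-finger parallel gripper is mounted at the origin on the work surface. World frame = base frame: x ahead of the robot, y to its left, z up, the work surface at z = 0. Lengths are in m, angles in rad, forces in N, time in s.
With the tool pointing down it reaches from about 0.325 to 0.9 m from the base axis. Payload 3.5 kg.
Tool frame: the origin (TCP) lies at the very end of the fingers, on their centre line; the grasp point (between the pads) lies 19 mm behind it; z points along the fingers, y is the line along which they close (so a half turn about z gives the same grasp; the last joint's range is limited). The gripper opens to 85 mm and grips with 20 to 120 N. Pads are 22 mm wide; open, the fingers measure 114 mm over their backs; the gripper's body (76 mm by 85 mm) begins 54 mm behind the grasp point. The pads swing forward as they close: fully open they stand 13 mm farther back than shut.
Start: joints at [-1.245, 0.276, -0.026, 1.268, 0, 1.467], TCP at [0.26, -0.568, 0.231] pointing down, gripper open.
Joint ranges: [-3.12, 3.12], [-0.85, 1.88], [-1.08, 1.24], [-1.95, 2.15], [-1.57, 1.53], [-3.14, 3.14]. Speed limits (rad/s): [2.57, 2.57, 3.14, 3.14, 3.14, 3.14].

## Interface

Orientations are given as a unit quaternion [w, x, y, z].
In Python, from plant import robot, cams, job_done gives the robot as it stands.
- The arm moves only by the shell command python3 -m pendant 'ROWS'. ROWS is JSON, a list of rows, each an object with "linear": the shift along the tool's x, y, z each as a share of 300 mm, from -1 to 1, a list of three; "turn": the turn about the tool's z as a share of 6 degrees, from -1 to 1; "hand": the closure, from -1 (fully open) to 1 (shut). In form: [{"linear": [dx, dy, dz], "turn": turn, "hand": hand}, ...]. A call has 1 to 20 rows; each row shifts and turns the commanded pose from where the row before left it, along the tool's axes as they then stand; what a row does not reach is not made up. A row lasts 1/8 s, in which the tool goes at most 62.5 mm and 10.7 degrees, less where a joint would pass 70% of its speed; a pose out of reach is approached as far as the arm can. A call with a number of a shift or a turn outside -1 to 1 is refused whole. A call with a gripper value outside its range is refused whole. The fingers move at their own pace and stop on an object; the grip force is fixed at half the most. Time passes only in rows, so rows that do not move let the fingers close. It gives the time, the measured TCP pose, the force, the opening and the grip force at its end, in the units of the state.
- robot.sense(): the state, without advancing time (a new reading comes with each control period).
- cams.capture(name): name is "side" or "top" or "wrist"; returns a dict with "pixels" (480x640x3 uint8, blue, green, red), "K" (3x3 intrinsics, pixels), "dist_coeffs" ([k1, k2, p1, p2, k3] as OpenCV has them; the pictures are not rectified), "origin" and "rotation" of the camera in the world; the wrist camera has in their place "tool_from_camera" (4x4, takes a point from camera to tool coordinates, whose origin is the TCP and whose axes are the flange's). Camera axes: x right, y down, z forward; pixel columns grow to the right and rows downward; lengths in m; the calibration is good to about 2 mm. A picture is of the moment at which its call begins: read the wrist's pose just before it. There is no depth.
- job_done(): hands the job in; it is judged then, once.
The state is a dict: "time": time; "joints": joint angles; "qd": joint speeds; "tau": joint torques, N m; "tcp_pos": TCP position; "orientation": TCP orientation; "wrist_force": force on the tool from outside, world axes, zero at the start; "moment": the same for the moment, N m; "gripper_width": opening from 0.0 (shut) to 1.0 (fully open); "grip_force": force on a finger pad.
Only numpy, scipy, OpenCV 4.12 (cv2) and the standard library are available. Lean on these libraries where they do the work, as an engineer would, in place of code of your own. Each camera call takes 0.05 s, during which the arm holds its last target. There are 200 camera calls.

## Working session

There is one attempt and no reset: what is moved stays moved. The work goes in short steps, Python scripts to look and compute and a shell command to move; the robot and the scene stay as the last step left them, time stands still between calls to the robot, and variables do not carry over. Pictures are saved under pics/ and viewed, at most 10 in all, crops included, and the job is handed in when it is done.

```bash
ls; mkdir -p pics
cat > h.py <<'E'
import numpy as np, cv2
from plant import robot, cams
from scipy.spatial.transform import Rotation as R
def cam(name):
    s=robot.sense(); c=cams.capture(name)
    if name=="wrist":
        q=s["orientation"]; Rt=R.from_quat([q[1],q[2],q[3],q[0]]).as_matrix()
        T=np.array(c["tool_from_camera"]); c["rotation"]=Rt@T[:3,:3]; c["origin"]=Rt@T[:3,3]+np.array(s["tcp_pos"])
    for k in("K","dist_coeffs","origin","rotation"): c[k]=np.array(c[k],float)
    return c
def ray(c,uv):
    p=cv2.undistortPoints(np.array(uv,float).reshape(-1,1,2),c["K"],c["dist_coeffs"]).reshape(-1,2)
    d=np.c_[p,np.ones(len(p))]@c["rotation"].T
    return c["origin"],d
def onz(c,uv,z):
    o,d=ray(c,uv); return o+d*((z-o[2])/d[:,2])[:,None]
def proj(c,X):
    r=c["rotation"].T; return cv2.projectPoints(np.array(X,float).reshape(-1,1,3),cv2.Rodrigues(r)[0],-r@c["origin"],c["K"],c["dist_coeffs"])[0].reshape(-1,2)
E
python3 - <<'E'
from h import *
import pickle
d={n:cam(n) for n in("side","top","wrist")}
pickle.dump(d,open("c0.pkl","wb"))
for n in d:
    cv2.imwrite(f"pics/{n}0.png",d[n]["pixels"]); print(n,d[n]["origin"].round(3),d[n]["rotation"].round(2).tolist())
s=robot.sense();print(s)
E
```

```text
pics
side [ 0.373 -0.809  0.717] [-0.43, 0.89, -0.12, 0.05]
top [ 0.509 -0.048  0.988] [0.02, -0.7, 0.71, -0.01]
wrist [ 0.33  -0.537  0.373] [[0.42, -0.87, -0.27], [-0.91, -0.4, -0.12], [-0.0, 0.3, -0.95]]
{'time': 0.15, 'joints': array([-1.24541010e+00,  2.77003833e-01, -2.75303924e-02,  1.26801831e+00,
        2.35007286e-05,  1.46740899e+00]), 'qd': array([ 0.00053531, -0.00267064,  0.00486659, -0.00158207,  0.00081235,
        0.00145468]), 'tau': array([ 3.86767670e-04, -4.46057582e+01,  2.95639032e+01,  1.05192911e-02,
       -8.29149894e-05,  1.03559092e-06]), 'tcp_pos': array([ 0.259659  , -0.5678495 ,  0.23040501]), 'orientation': array([-8.74000172e-04,  9.77106665e-01,  2.12748195e-01, -8.55908187e-05]), 'wrist_force': array([0.00389978, 0.2333709 , 0.0634513 ]), 'moment': array([0.02833259, 0.00361903, 0.001841  ]), 'grip_force': 0.0, 'gripper_width': 0.9920335766834191}
```

Run:
```python
s=open('h.py').read()
s=s.replace('    return c\ndef ray','    if c["rotation"].size==4: c["rotation"]=R.from_quat(np.roll(c["rotation"],-1)).as_matrix()\n    return c\ndef ray')
open('h.py','w').write(s)
```

```text
(no output)
```

View pics/top0.png

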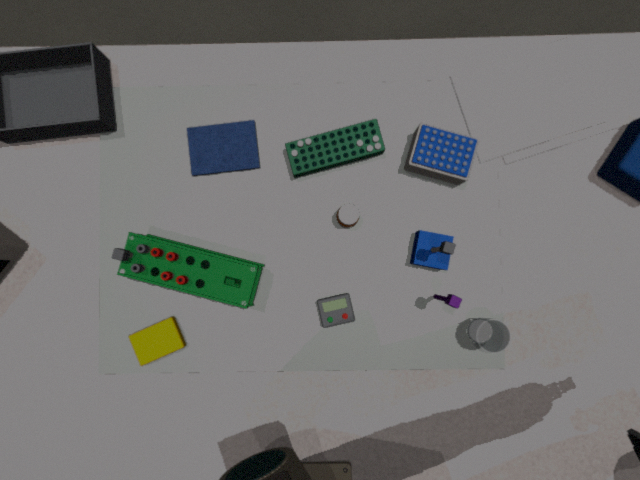

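View pics/side0.png

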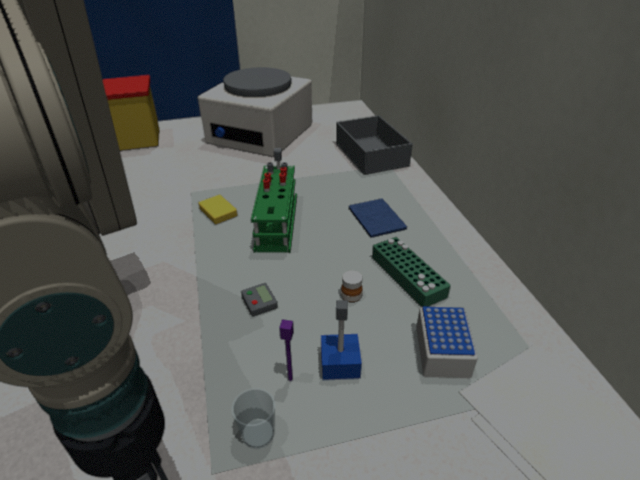

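Top view: white rod with grey head at (448,248) stands in the blue stand (433,250); purple rod at (455,301) is a decoy in a ring-shaped base; a fitted rod sits in the rack (120,254). Only the one in the blue stand is loose, white and grey-headed. Measure these, with a crop to confirm.

```bash
cat > m.py <<'E'
from h import *
t=cam("top"); s=cam("side")
print("cams",t["origin"],s["origin"])
def blob(m,box):
    z=np.zeros_like(m);x0,y0,x1,y1=box;z[y0:y1,x0:x1]=m[y0:y1,x0:x1]
    n,l,st,ce=cv2.connectedComponentsWithStats(z); i=1+np.argmax(st[1:,4]); return (l==i).astype(np.uint8)*255,ce[i],st[i]
ht=cv2.cvtColor(t["pixels"],cv2.COLOR_BGR2HSV)
g=cv2.inRange(ht,(45,90,40),(80,255,255))
m,ce,st=blob(g,(90,210,290,330)); c=max(cv2.findContours(m,cv2.RETR_EXTERNAL,2)[0],key=cv2.contourArea).reshape(-1,2)
# top tier outline on z=.1
W=onz(t,c,.1)[:,:2]; r=cv2.minAreaRect((W*1000).astype(np.float32)); print("rack rect mm",r, cv2.boxPoints(r).round(0).tolist())
b=cv2.inRange(ht,(100,120,40),(125,255,255))
m,ce,st=blob(b,(395,220,480,285)); c=max(cv2.findContours(m,cv2.RETR_EXTERNAL,2)[0],key=cv2.contourArea).reshape(-1,2)
r=cv2.minAreaRect((onz(t,c,.045)[:,:2]*1000).astype(np.float32)); print("stand rect",r)
# slot dark/contour
v=ht[...,2]; cr=t["pixels"][262:302,205:265]; 
cv2.imwrite("pics/crop1.png",np.hstack([cv2.resize(t["pixels"][220:320,400:500],(400,400),interpolation=2),cv2.resize(t["pixels"][250:310,205:265],(400,400),interpolation=2)]))
sd=s["pixels"]; cv2.imwrite("pics/crop2.png",cv2.resize(sd[290:390,260:380],(720,600),interpolation=2))
print("slot guess",onz(t,[[233,282]],.1))
print("head t", onz(t,[[448,248]],.16), "head s",onz(s,[[342,304]],.16))
E
python3 m.py
```

```text
cams [ 0.50871961 -0.04765877  0.98843932] [ 0.37319166 -0.80898054  0.71659951]
rack rect mm ((509.21527099609375, 204.45703125), (268.5054931640625, 90.54814910888672), 74.3762435913086) [[429.0, 87.0], [517.0, 63.0], [589.0, 322.0], [502.0, 346.0]]
stand rect ((540.5369873046875, -274.7339782714844), (73.4867935180664, 70.62705993652344), 77.54267883300781)
slot guess [[0.48317762 0.12218164 0.1       ]]
head t [[ 0.53939462 -0.27551532  0.16      ]] head s [[ 0.54088247 -0.27740372  0.16      ]]
```

View pics/crop1.png

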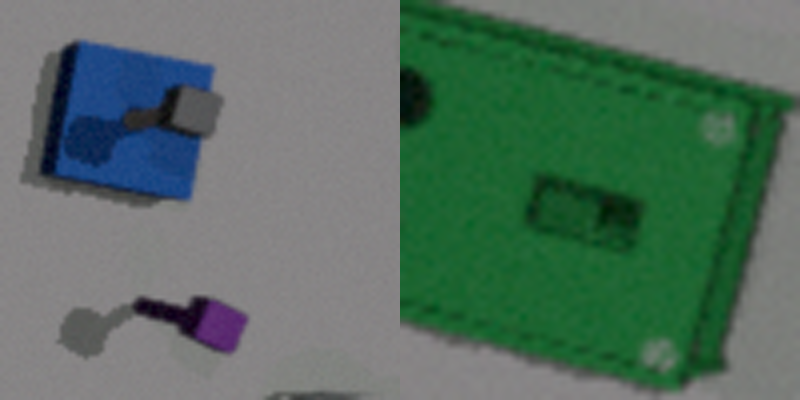

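View pics/crop2.png

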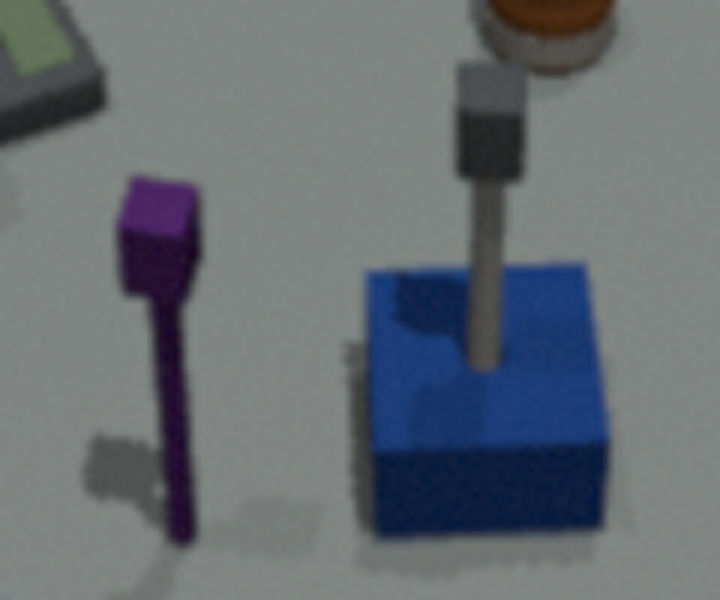

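Left crop: grey head on the white shaft at full-image (448,248) in the blue stand, the one meant; the purple one is at (455,301). In the right crop the slot is centred about (234,282), with a dark patch (the mid hole) at its −y end. Side crop confirms the white shaft. Move above the stand.

```bash
python3 -m pendant '[{"linear":[0,0,-0.05],"turn":0.88,"hand":-1},{"linear":[0,0,-0.05],"turn":0.88,"hand":-1},{"linear":[0,0,0],"turn":0.88,"hand":-1},{"linear":[0,0,0],"turn":0.88,"hand":-1},{"linear":[0,0,0],"turn":0.88,"hand":-1},{"linear":[0,0,0],"turn":0.88,"hand":-1},{"linear":[0,0,0],"turn":0.88,"hand":-1},{"linear":[0.0875,-0.144,0],"turn":0,"hand":-1},{"linear":[0.0875,-0.144,0],"turn":0,"hand":-1},{"linear":[0.0875,-0.144,0],"turn":0,"hand":-1},{"linear":[0.0875,-0.144,0],"turn":0,"hand":-1},{"linear":[0.0875,-0.144,0],"turn":0,"hand":-1},{"linear":[0.0875,-0.144,0],"turn":0,"hand":-1},{"linear":[0.0875,-0.144,0],"turn":0,"hand":-1},{"linear":[0.0875,-0.144,0],"turn":0,"hand":-1},{"linear":[0,0,0],"turn":0,"hand":-1},{"linear":[0,0,0],"turn":0,"hand":-1}]'
cat > m2.py <<'E'
from h import *
w=cam("wrist"); s=robot.sense(); q=s["orientation"]; M=R.from_quat([q[1],q[2],q[3],q[0]]).as_matrix()
print(s["time"],s["tcp_pos"],"toolx yaw",np.degrees(np.arctan2(M[1,0],M[0,0])),s["wrist_force"])
print(proj(w,[[.540,-.2765,.16],[.5405,-.2747,.045]]).round(0).tolist())
cv2.imwrite("pics/w1.png",w["pixels"])
E
python3 m2.py
```

```text
time: 2.38
tcp_pos: [0.5388, -0.276, 0.2611]
orientation: [0.0, 0.994, -0.108, -0.0]
wrist_force: [-0.6, -0.6, 0.6]
gripper_width: 1.002
grip_force: 0.0
2.425 [ 0.53851636 -0.27648682  0.26114708] toolx yaw -12.4292592440816 [-0.69956997  0.54141329  0.63088225]
[[317.0, 238.0], [315.0, 201.0]]
```

View pics/w1.png

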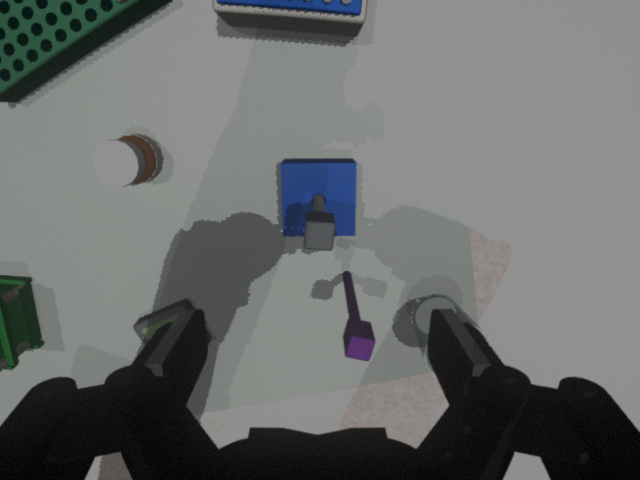

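Wrist view: the grey head is at (319,235), within 3 px of prediction; stand is square to the tool; purple rod's head at (360,345), clear of the fingers' closing line.

```bash
cat > m3.py <<'E'
from h import *
w=cam("wrist"); s=robot.sense()
h=cv2.cvtColor(w["pixels"],cv2.COLOR_BGR2HSV)
print(w["pixels"][225:250:5,320].tolist(), w["pixels"][235,295:345:5].tolist())
H=onz(w,[[319.5,235]],.16)[0]; P=onz(w,[[360,345]],.15)[0]
q=s["orientation"]; M=R.from_quat([q[1],q[2],q[3],q[0]]).as_matrix()
print(H,P,"tool delta",(M.T@(H-s["tcp_pos"])).round(4), "purple",(M.T@(P-s["tcp_pos"])).round(4))
m=cv2.inRange(h[...,1],0,45)&cv2.inRange(h[...,2],85,125); z=np.zeros_like(m); z[215:256,298:342]=m[215:256,298:342]
c=max(cv2.findContours(z,0,2)[0],key=cv2.contourArea); X=onz(w,c.reshape(-1,2),.16)[:,:2]
print(len(c),cv2.minAreaRect(c),cv2.minAreaRect((X*1000).astype(np.float32)))
cv2.imwrite("pics/w1c.png",cv2.resize(w["pixels"][180:260,270:370],(750,600),interpolation=2))
E
python3 m3.py
```

```text
[[89, 85, 84], [88, 86, 85], [88, 86, 84], [87, 85, 82], [86, 85, 82]] [[83, 51, 37], [86, 52, 41], [72, 71, 69], [86, 84, 82], [86, 84, 82], [88, 86, 84], [89, 85, 84], [88, 86, 85], [82, 62, 54], [117, 73, 56]]
[ 0.54100262 -0.27914589  0.16      ] [ 0.44631045 -0.28991601  0.15      ] tool delta [0.0031 0.0017 0.1012] purple [-0.087   0.0327  0.1113]
55 ((319.598388671875, 235.41806030273438), (21.909650802612305, 24.806793212890625), 5.19442892074585) ((540.69287109375, -279.1027526855469), (14.521530151367188, 16.97027015686035), 73.17947387695312)
```

View pics/w1c.png

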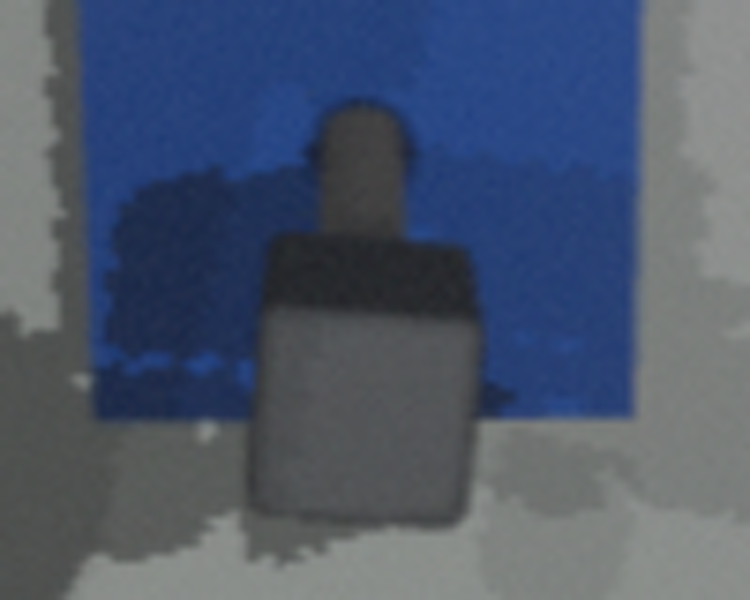

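Head top face centre ≈ (318.7,235.3), about 3° clockwise in the picture: turn +0.5, shift (3, 1.4) mm, descend 135 mm, close.

```bash
python3 -m pendant '[{"linear":[0.01,0.005,0],"turn":0.5,"hand":-1},{"linear":[0,0,0.08],"turn":0,"hand":-1},{"linear":[0,0,0.08],"turn":0,"hand":-1},{"linear":[0,0,0.08],"turn":0,"hand":-1},{"linear":[0,0,0.08],"turn":0,"hand":-1},{"linear":[0,0,0.08],"turn":0,"hand":-1},{"linear":[0,0,0.05],"turn":0,"hand":-1},{"linear":[0,0,0],"turn":0,"hand":-1},{"linear":[0,0,0],"turn":0,"hand":-1}]'
python3 -m pendant '[{"linear":[0,0,0],"turn":0,"hand":1},{"linear":[0,0,0],"turn":0,"hand":1},{"linear":[0,0,0],"turn":0,"hand":1},{"linear":[0,0,0],"turn":0,"hand":1},{"linear":[0,0,0],"turn":0,"hand":1},{"linear":[0,0,0],"turn":0,"hand":1}]'
```

```text
time: 3.6
tcp_pos: [0.5422, -0.2788, 0.1273]
orientation: [0.0, 0.991, -0.134, 0.001]
wrist_force: [0.1, -0.1, 0.0]
gripper_width: 1.003
grip_force: 0.0
time: 4.35
tcp_pos: [0.5419, -0.2781, 0.1266]
orientation: [0.0, 0.991, -0.134, 0.0]
wrist_force: [0.0, -0.1, 1.9]
gripper_width: 0.223
grip_force: 58.8
```

```bash
python3 -m pendant '[{"linear":[0,0,-0.02],"turn":0,"hand":1},{"linear":[0,0,-0.05],"turn":0,"hand":1},{"linear":[0,0,-0.08],"turn":0,"hand":1},{"linear":[0,0,-0.1],"turn":0,"hand":1},{"linear":[0,0,-0.1],"turn":0,"hand":1},{"linear":[0,0,-0.1],"turn":0,"hand":1},{"linear":[0,0,0],"turn":0,"hand":1},{"linear":[-0.068,-0.125,0],"turn":0,"hand":1},{"linear":[-0.068,-0.125,0],"turn":0,"hand":1},{"linear":[-0.068,-0.125,0],"turn":0,"hand":1},{"linear":[-0.068,-0.125,0],"turn":0,"hand":1},{"linear":[-0.068,-0.125,0],"turn":0,"hand":1},{"linear":[-0.068,-0.125,0],"turn":0,"hand":1},{"linear":[-0.068,-0.125,0],"turn":0,"hand":1},{"linear":[-0.068,-0.125,0],"turn":0,"hand":1},{"linear":[0,0,0],"turn":0,"hand":1},{"linear":[0,0,0],"turn":0,"hand":1},{"linear":[0,0,0],"turn":0,"hand":1}]'
cat > m4.py <<'E'
from h import *
import pickle,sys
d={n:cam(n) for n in("side","top","wrist")}; w=d["wrist"]; s=robot.sense(); q=s["orientation"]; M=R.from_quat([q[1],q[2],q[3],q[0]]).as_matrix()
d["s"]=s; pickle.dump(d,open(sys.argv[1]+".pkl","wb"))
print(s["time"],s["tcp_pos"],"toolx yaw",np.degrees(np.arctan2(M[1,0],M[0,0])),s["wrist_force"],s["gripper_width"])
t=s["tcp_pos"]; print("tip nominal px",{n:proj(d[n],t-[0,0,.1166]).round(0).tolist() for n in("side","top","wrist")})
cv2.imwrite("pics/%s.png"%sys.argv[1],w["pixels"])
E
python3 m4.py w2
```

```text
time: 6.6
tcp_pos: [0.4481, -0.007, 0.2632]
orientation: [-0.023, 0.995, -0.095, 0.002]
wrist_force: [-0.2, -0.0, -1.4]
gripper_width: 0.224
grip_force: 58.9
6.75 [ 0.44785602 -0.00683232  0.26302958] toolx yaw -10.88003351893644 [-0.05393838 -0.36453078 -1.2473519 ] 0.22317813684042026
tip nominal px {'side': [[262.0, 228.0]], 'top': [[299.0, 301.0]], 'wrist': [[324.0, 233.0]]}
```

View pics/w2.png

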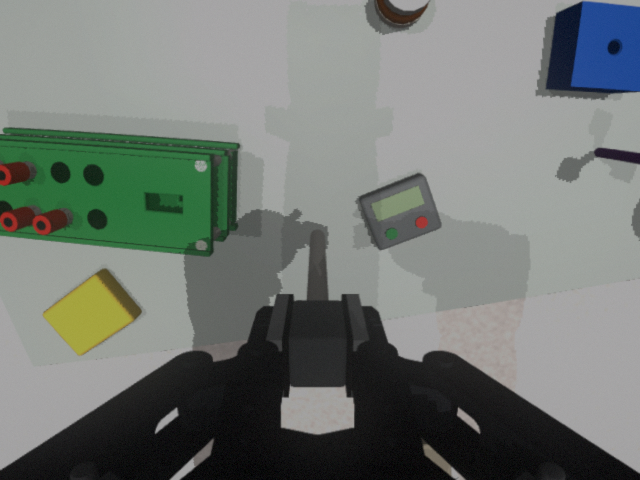

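Run:
```python
from h import *
s=robot.sense(); print(s["joints"].round(3),s["qd"].round(3),s["tau"].round(1)); q=s["orientation"]; print(R.from_quat([q[1],q[2],q[3],q[0]]).as_matrix().round(4))
```

```text
[-0.191 -0.062 -0.34   1.293  0.047  3.141] [ 0.003 -0.    -0.    -0.    -0.001  0.001] [  0.  -26.7  30.    0.    0.1   0. ]
[[ 9.820e-01 -1.886e-01  8.300e-03]
 [-1.888e-01 -9.809e-01  4.650e-02]
 [-6.000e-04 -4.720e-02 -9.989e-01]]
```

J6 hit its limit; turn back by about 85° (tool x along rack +y), which keeps J6 mid-range, and check the tilt.

```bash
python3 -m pendant '[{"linear":[0,0,0],"turn":-1,"hand":1},{"linear":[0,0,0],"turn":-1,"hand":1},{"linear":[0,0,0],"turn":-1,"hand":1},{"linear":[0,0,0],"turn":-1,"hand":1},{"linear":[0,0,0],"turn":-1,"hand":1},{"linear":[0,0,0],"turn":-1,"hand":1},{"linear":[0,0,0],"turn":-1,"hand":1},{"linear":[0,0,0],"turn":-1,"hand":1},{"linear":[0,0,0],"turn":-1,"hand":1},{"linear":[0,0,0],"turn":-1,"hand":1},{"linear":[0,0,0],"turn":-1,"hand":1},{"linear":[0,0,0],"turn":-1,"hand":1},{"linear":[0,0,0],"turn":-1,"hand":1},{"linear":[0,0,0],"turn":-1,"hand":1},{"linear":[0,0,0],"turn":0,"hand":1}]'
python3 - <<'E'
from h import *
s=robot.sense(); print(s["joints"].round(3),s["qd"].round(3)); q=s["orientation"]; M=R.from_quat([q[1],q[2],q[3],q[0]]).as_matrix();print(M.round(4),np.degrees(np.arctan2(M[1,0],M[0,0])))
E
```

```text
time: 8.62
tcp_pos: [0.4477, -0.0066, 0.263]
orientation: [-0.016, 0.803, 0.595, 0.017]
wrist_force: [-0.5, 1.0, 0.1]
gripper_width: 0.225
grip_force: 58.9
[-0.19  -0.062 -0.34   1.293  0.047  1.676] [ 0.003 -0.001 -0.002  0.001  0.001  0.029]
[[ 0.291   0.9567  0.0082]
 [ 0.9556 -0.2911  0.0465]
 [ 0.0469 -0.0057 -0.9989]] 73.06255085436058
```

Tilt of 2.7° remains, but it lies along rack y (the long, loose direction), so it fits; I'll move along the rod's axis. Go to 25 mm short of the slot and look.

```bash
python3 -m pendant '[{"linear":[0.086,-0.002,0],"turn":-0.2,"hand":1},{"linear":[0.086,-0.002,0],"turn":0,"hand":1},{"linear":[0.086,-0.002,0],"turn":0,"hand":1},{"linear":[0.086,-0.002,0],"turn":0,"hand":1},{"linear":[0,0,0],"turn":0,"hand":1},{"linear":[0,0,0],"turn":0,"hand":1}]'
cat > m5.py <<'E'
from h import *
import pickle,sys
n=sys.argv[1]; d={k:cam(k) for k in("side","top","wrist")}; w=d["wrist"]; s=robot.sense(); q=s["orientation"]; M=R.from_quat([q[1],q[2],q[3],q[0]]).as_matrix()
d["s"]=s; d["M"]=M; pickle.dump(d,open(n+".pkl","wb"))
t=s["tcp_pos"]; tip=t+M[:,2]*.1166
print(s["time"],t,"tip",tip,"yaw",np.degrees(np.arctan2(M[1,0],M[0,0])),"z",M[:,2].round(4),s["joints"].round(2))
print({k:proj(d[k],[tip,[.483,.122,.1]]).round(0).tolist() for k in("side","top","wrist")})
u,v=proj(w,[.483,.122,.1]).astype(int)[0]
a=cv2.resize(w["pixels"],(533,400)); 
x0=max(0,min(540,u-50)); y0=max(0,min(380,v-50)); print("crop origin",x0,y0)
b=cv2.resize(w["pixels"][y0:y0+100,x0:x0+100],(600,600),interpolation=2)
cv2.imwrite("pics/%s.png"%n,np.hstack([cv2.copyMakeBorder(cv2.resize(w["pixels"],(200,150)),0,450,0,0,0),b]))
E
python3 m5.py w3
```

```text
time: 9.38
tcp_pos: [0.4733, 0.0929, 0.2678]
orientation: [-0.016, 0.797, 0.604, 0.017]
wrist_force: [0.7, 0.7, -0.3]
gripper_width: 0.222
grip_force: 58.9
9.525 [0.4733262  0.09257543 0.26785265] tip [0.47427108 0.09796945 0.15138131] yaw 74.26570126563853 z [ 0.0081  0.0463 -0.9989] [ 0.03 -0.01 -0.28  1.29  0.05  1.88]
{'side': [[267.0, 198.0], [271.0, 211.0]], 'top': [[241.0, 288.0], [233.0, 282.0]], 'wrist': [[317.0, 232.0], [320.0, 187.0]]}
crop origin 269 136
```

View pics/w3.png

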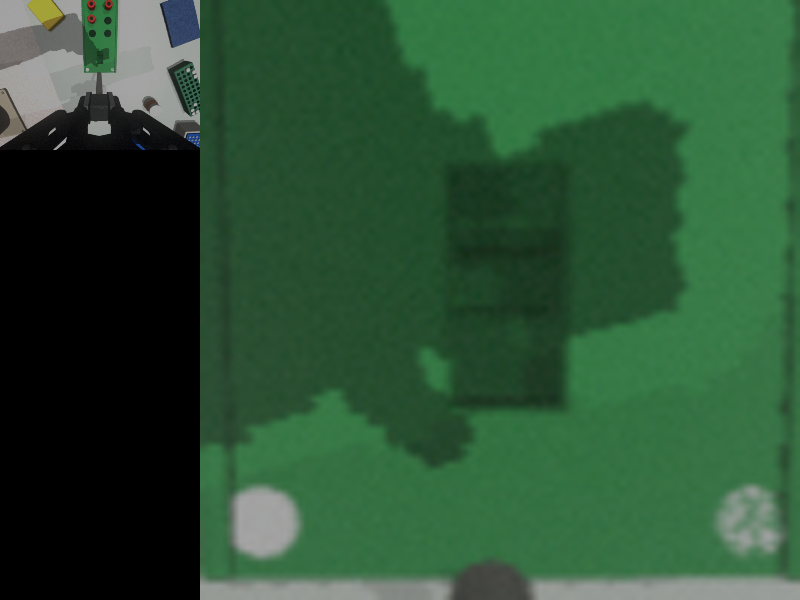

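The crop shows the slot at px x 310–330, y 163–203.5, a dark band/line pair inside (rows ≈175–179 and ≈187) that are the mid tier's hole edges, and the rod tip at (317,230), as predicted. Turn into positions.

Run:
```python
from h import *
import pickle
d=pickle.load(open("w3.pkl","rb")); w=d["wrist"]; M=d["M"]; t=d["s"]["tcp_pos"]; tip=t+M[:,2]*.1166
p=lambda x,y:[269+(x-200)/6,136+y/6]
c=onz(w,[p(446,163),p(567,163),p(567,405),p(446,405)],.1); print("slot",c.round(4).tolist(),np.linalg.norm(np.roll(c,-1,0)-c,axis=1).round(4)); C=c.mean(0); print("centre",C)
yv=(c[0]+c[1]-c[2]-c[3])/2; print("slot yaw",np.degrees(np.arctan2(yv[1],yv[0])))
e=onz(w,[p(225,200),p(225,570),p(787,200),p(787,570)],.1); print("edge yaws",[np.degrees(np.arctan2(*(e[i]-e[i+1])[1::-1])) for i in(0,2)], e.mean(0),[np.linalg.norm(e[0]-e[2])])
a=np.radians(74.4); Y=np.array([np.cos(a),np.sin(a),0]); X=np.array([Y[1],-Y[0],0])
for z in(.058,.05,.022): print(z,[(y,round(float((onz(w,[p(507,y)],z)[0]-C)@Y)*1000,1)) for y in(170,235,245,258,308,316,400)])
print("tip rel slot (x,y,z mm)",((tip-C)@X*1000).round(1),((tip-C)@Y*1000).round(1))
# profile of gray along slot centre col
g=cv2.cvtColor(w["pixels"],6); print(g[160:208,316:325].mean(1).round(0).tolist())
cv2.imwrite("pics/w3e.png",cv2.resize(cv2.convertScaleAbs(w["pixels"][156:210,300:340],alpha=3.0),(560,600),interpolation=2))
```

```text
slot [[0.4805, 0.1422, 0.1], [0.496, 0.1378, 0.1], [0.4874, 0.1064, 0.1], [0.4715, 0.1108, 0.1]] [0.0161 0.0326 0.0165 0.0326]
centre [0.4838227  0.12429719 0.1       ]
slot yaw 74.36896649648465
edge yaws [np.float64(72.69107547528365), np.float64(76.04516785287989)] [0.47997292 0.1108335  0.1       ] [np.float64(0.07523240732095107)]
0.058 [(170, 12.6), (235, 2.8), (245, 1.3), (258, -0.7), (308, -8.3), (316, -9.6), (400, -22.6)]
0.05 [(170, 12.0), (235, 2.0), (245, 0.5), (258, -1.5), (308, -9.3), (316, -10.6), (400, -23.9)]
0.022 [(170, 10.2), (235, -0.6), (245, -2.3), (258, -4.4), (308, -12.9), (316, -14.2), (400, -28.5)]
tip rel slot (x,y,z mm) -2.1 -27.9
[84.0, 74.0, 64.0, 53.0, 48.0, 47.0, 48.0, 47.0, 47.0, 46.0, 47.0, 46.0, 51.0, 53.0, 46.0, 46.0, 44.0, 39.0, 39.0, 44.0, 46.0, 47.0, 48.0, 49.0, 48.0, 48.0, 47.0, 42.0, 46.0, 51.0, 54.0, 56.0, 56.0, 55.0, 54.0, 54.0, 52.0, 52.0, 52.0, 52.0, 53.0, 53.0, 46.0, 50.0, 73.0, 87.0, 89.0, 88.0]
```

View pics/w3e.png

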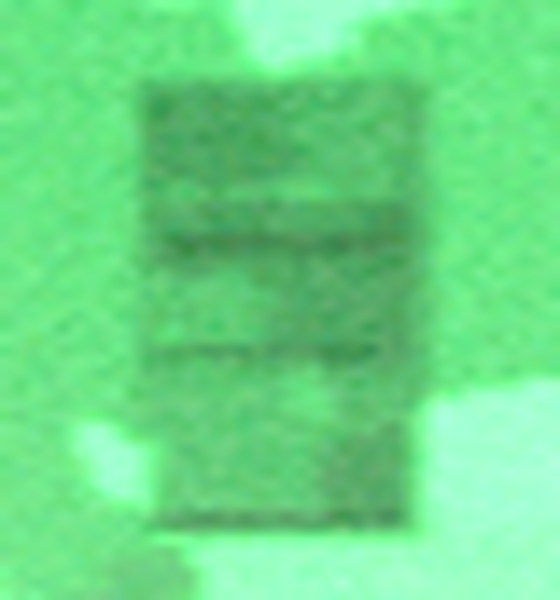

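The mid hole appears centred about y≈−3 mm, and the socket rim line hints at foot ≈+2 mm. Move the tip over the slot (allowing for lean drift) and descend in checks.

```bash
python3 -m pendant '[{"linear":[0.035,0.0042,0],"turn":0,"hand":1},{"linear":[0.035,0.0042,0],"turn":0,"hand":1},{"linear":[0,0,0.04],"turn":0,"hand":1},{"linear":[0,0,0.04],"turn":0,"hand":1},{"linear":[0,0,0.04],"turn":0,"hand":1},{"linear":[0,0,0.03],"turn":0,"hand":1},{"linear":[0,0,0],"turn":0,"hand":1},{"linear":[0,0,0],"turn":0,"hand":1}]'
cat > p.py <<'E'
from h import *
s=robot.sense(); q=s["orientation"]; M=R.from_quat([q[1],q[2],q[3],q[0]]).as_matrix(); tip=s["tcp_pos"]+M[:,2]*.1166
C=np.array([.4838,.1243,0]); a=np.radians(74.4); Y=np.array([np.cos(a),np.sin(a),0]); X=np.array([Y[1],-Y[0],0]); f=s["wrist_force"]
print("t %.2f"%s["time"],"tip x,y,z mm",((tip-C)@X*1000).round(1),((tip-C)@Y*1000).round(1),(tip[2]*1000).round(1),"F x,y,z",(f@X).round(1),(f@Y).round(1),f[2].round(1),"lean y %.3f"%(M[:,2]@Y),"w %.3f"%s["gripper_width"])
E
python3 p.py
```

```text
time: 10.52
tcp_pos: [0.4822, 0.1149, 0.2242]
orientation: [-0.016, 0.797, 0.604, 0.018]
wrist_force: [0.5, -0.6, -1.0]
gripper_width: 0.221
grip_force: 58.9
t 10.53 tip x,y,z mm 0.5 -4.0 107.7 F x,y,z 0.6 -0.5 -1.0 lean y 0.047 w 0.221
```

```bash
python3 -m pendant '[{"linear":[-0.0033,-0.001,0],"turn":0,"hand":1},{"linear":[0,0,0.007],"turn":0,"hand":1},{"linear":[0,0,0.007],"turn":0,"hand":1},{"linear":[0,0,0.007],"turn":0,"hand":1},{"linear":[0,0,0.007],"turn":0,"hand":1},{"linear":[0,0,0.007],"turn":0,"hand":1},{"linear":[0,0,0],"turn":0,"hand":1}]'; python3 p.py
```

```text
time: 11.4
tcp_pos: [0.4813, 0.1145, 0.2132]
orientation: [-0.016, 0.797, 0.604, 0.017]
wrist_force: [-0.0, -0.8, -0.3]
gripper_width: 0.223
grip_force: 58.9
t 11.40 tip x,y,z mm -0.4 -4.6 96.7 F x,y,z 0.2 -0.8 -0.3 lean y 0.047 w 0.223
```

Through the top face with no force. Continue to just above the middle tier.

```bash
python3 -m pendant '[{"linear":[0,0,0.012],"turn":0,"hand":1},{"linear":[0,0,0.012],"turn":0,"hand":1},{"linear":[0,0,0.012],"turn":0,"hand":1},{"linear":[0,0,0.012],"turn":0,"hand":1},{"linear":[0,0,0.012],"turn":0,"hand":1},{"linear":[0,0,0.012],"turn":0,"hand":1},{"linear":[0,0,0.012],"turn":0,"hand":1},{"linear":[0,0,0.012],"turn":0,"hand":1},{"linear":[0,0,0.012],"turn":0,"hand":1},{"linear":[0,0,0],"turn":0,"hand":1}]'; python3 p.py
```

```text
time: 12.65
tcp_pos: [0.4815, 0.116, 0.1807]
orientation: [-0.016, 0.797, 0.604, 0.017]
wrist_force: [-0.2, -0.0, -0.3]
gripper_width: 0.221
grip_force: 58.9
t 12.65 tip x,y,z mm -0.6 -3.1 64.2 F x,y,z -0.2 -0.1 -0.3 lean y 0.047 w 0.221
```

```bash
python3 -m pendant '[{"linear":[0,0,0.005],"turn":0,"hand":1},{"linear":[0,0,0.005],"turn":0,"hand":1},{"linear":[0,0,0.005],"turn":0,"hand":1},{"linear":[0,0,0.004],"turn":0,"hand":1},{"linear":[0,0,0.004],"turn":0,"hand":1},{"linear":[0,0,0],"turn":0,"hand":1}]'; python3 p.py
```

```text
time: 13.4
tcp_pos: [0.4817, 0.1164, 0.1741]
orientation: [-0.016, 0.797, 0.604, 0.017]
wrist_force: [-0.5, 0.1, 0.3]
gripper_width: 0.226
grip_force: 58.9
t 13.40 tip x,y,z mm -0.4 -2.7 57.6 F x,y,z -0.5 -0.0 0.3 lean y 0.047 w 0.226
```

```bash
python3 -m pendant '[{"linear":[0,0,0.003],"turn":0,"hand":1},{"linear":[0,0,0.003],"turn":0,"hand":1},{"linear":[0,0,0.003],"turn":0,"hand":1},{"linear":[0,0,0],"turn":0,"hand":1}]'; python3 p.py
```

```text
time: 13.9
tcp_pos: [0.4818, 0.1166, 0.1714]
orientation: [-0.016, 0.797, 0.604, 0.017]
wrist_force: [0.3, 0.8, -1.0]
gripper_width: 0.223
grip_force: 58.9
t 13.90 tip x,y,z mm -0.4 -2.4 54.9 F x,y,z 0.1 0.9 -1.0 lean y 0.047 w 0.223
```

```bash
python3 -m pendant '[{"linear":[0,0,0.005],"turn":0,"hand":1},{"linear":[0,0,0.005],"turn":0,"hand":1},{"linear":[0,0,0.005],"turn":0,"hand":1},{"linear":[0,0,0.005],"turn":0,"hand":1},{"linear":[0,0,0.005],"turn":0,"hand":1},{"linear":[0,0,0.005],"turn":0,"hand":1},{"linear":[0,0,0],"turn":0,"hand":1}]'; python3 p.py
```

```text
time: 14.78
tcp_pos: [0.4819, 0.117, 0.1623]
orientation: [-0.016, 0.797, 0.604, 0.017]
wrist_force: [-0.2, 0.6, 0.2]
gripper_width: 0.227
grip_force: 58.9
t 14.78 tip x,y,z mm -0.4 -2.1 45.9 F x,y,z -0.4 0.6 0.2 lean y 0.047 w 0.227
```

Through the middle tier, no force. Down to just above the foot strip, then shift towards +2 mm.

```bash
python3 -m pendant '[{"linear":[0,0,0.009],"turn":0,"hand":1},{"linear":[0,0,0.009],"turn":0,"hand":1},{"linear":[0,0,0.009],"turn":0,"hand":1},{"linear":[0,0,0.009],"turn":0,"hand":1},{"linear":[0,0,0.009],"turn":0,"hand":1},{"linear":[0,0,0.009],"turn":0,"hand":1},{"linear":[0,0,0.006],"turn":0,"hand":1},{"linear":[0,0,0],"turn":0,"hand":1}]'; python3 p.py
python3 -m pendant '[{"linear":[0.003,0,0],"turn":0,"hand":1},{"linear":[0.003,0,0],"turn":0,"hand":1},{"linear":[0.003,0,0],"turn":0,"hand":1},{"linear":[0,0,0],"turn":0,"hand":1}]'; python3 p.py
```

```text
time: 15.78
tcp_pos: [0.482, 0.1178, 0.1443]
orientation: [-0.016, 0.797, 0.604, 0.017]
wrist_force: [0.0, 0.4, -0.4]
gripper_width: 0.228
grip_force: 58.9
t 15.78 tip x,y,z mm -0.5 -1.3 27.8 F x,y,z -0.1 0.4 -0.4 lean y 0.047 w 0.228
time: 16.27
tcp_pos: [0.4827, 0.1201, 0.1446]
orientation: [-0.016, 0.797, 0.604, 0.017]
wrist_force: [0.0, -0.7, 0.0]
gripper_width: 0.223
grip_force: 58.9
t 16.27 tip x,y,z mm -0.5 1.0 28.1 F x,y,z 0.2 -0.6 0.0 lean y 0.046 w 0.223
```

```bash
python3 -m pendant '[{"linear":[0.002,0,0.004],"turn":0,"hand":1},{"linear":[0,0,0.004],"turn":0,"hand":1},{"linear":[0,0,0.004],"turn":0,"hand":1},{"linear":[0,0,0.004],"turn":0,"hand":1},{"linear":[0,0,0.003],"turn":0,"hand":1},{"linear":[0,0,0],"turn":0,"hand":1}]'; python3 p.py
python3 -m pendant '[{"linear":[0,0,0.003],"turn":0,"hand":1},{"linear":[0,0,0],"turn":0,"hand":1}]'; python3 p.py
```

```text
time: 17.02
tcp_pos: [0.483, 0.1211, 0.1388]
orientation: [-0.016, 0.797, 0.604, 0.017]
wrist_force: [0.2, -1.5, -1.0]
gripper_width: 0.222
grip_force: 59.0
t 17.02 tip x,y,z mm -0.5 2.2 22.3 F x,y,z 0.7 -1.4 -1.0 lean y 0.047 w 0.222
time: 17.27
tcp_pos: [0.483, 0.1212, 0.138]
orientation: [-0.016, 0.797, 0.604, 0.017]
wrist_force: [-0.4, -1.5, 0.2]
gripper_width: 0.226
grip_force: 59.0
t 17.27 tip x,y,z mm -0.5 2.3 21.5 F x,y,z 0.1 -1.6 0.2 lean y 0.047 w 0.226
```

```bash
python3 -m pendant '[{"linear":[0,0,0.003],"turn":0,"hand":1},{"linear":[0,0,0.003],"turn":0,"hand":1},{"linear":[0,0,0],"turn":0,"hand":1}]'; python3 p.py
```

```text
time: 17.65
tcp_pos: [0.4831, 0.1214, 0.1363]
orientation: [-0.016, 0.797, 0.604, 0.018]
wrist_force: [-0.5, -1.0, -0.5]
gripper_width: 0.228
grip_force: 59.0
t 17.65 tip x,y,z mm -0.4 2.6 19.8 F x,y,z -0.2 -1.1 -0.5 lean y 0.047 w 0.228
```

```bash
python3 -m pendant '[{"linear":[0,0,0.003],"turn":0,"hand":1},{"linear":[0,0,0.003],"turn":0,"hand":1},{"linear":[0,0,0.003],"turn":0,"hand":1},{"linear":[0,0,0.003],"turn":0,"hand":1},{"linear":[0,0,0],"turn":0,"hand":1}]'; python3 p.py
```

```text
time: 18.27
tcp_pos: [0.4832, 0.1217, 0.1327]
orientation: [-0.016, 0.796, 0.604, 0.018]
wrist_force: [-1.0, -0.3, 0.5]
gripper_width: 0.223
grip_force: 59.1
t 18.27 tip x,y,z mm -0.3 2.9 16.2 F x,y,z -0.9 -0.5 0.5 lean y 0.048 w 0.223
```

```bash
python3 -m pendant '[{"linear":[0,0,0.003],"turn":0,"hand":1},{"linear":[0,0,0.003],"turn":0,"hand":1},{"linear":[0,0,0.003],"turn":0,"hand":1},{"linear":[0,0,0.003],"turn":0,"hand":1},{"linear":[0,0,0],"turn":0,"hand":1}]'; python3 p.py
python3 -m pendant '[{"linear":[0,0,0.003],"turn":0,"hand":1},{"linear":[0,0,0.003],"turn":0,"hand":1},{"linear":[0,0,0.003],"turn":0,"hand":1},{"linear":[0,0,0],"turn":0,"hand":1}]'; python3 p.py
```

```text
time: 18.9
tcp_pos: [0.4831, 0.1218, 0.129]
orientation: [-0.016, 0.797, 0.604, 0.017]
wrist_force: [0.1, 0.4, 0.6]
gripper_width: 0.222
grip_force: 59.1
t 18.90 tip x,y,z mm -0.5 2.9 12.5 F x,y,z 0.0 0.4 0.6 lean y 0.047 w 0.222
time: 19.4
tcp_pos: [0.4831, 0.1218, 0.1263]
orientation: [-0.016, 0.797, 0.604, 0.017]
wrist_force: [1.2, 0.4, 0.1]
gripper_width: 0.227
grip_force: 59.1
t 19.40 tip x,y,z mm -0.5 3.0 9.8 F x,y,z 1.0 0.7 0.1 lean y 0.047 w 0.227
```

```bash
python3 -m pendant '[{"linear":[0,0,0.003],"turn":0,"hand":1},{"linear":[0,0,0.003],"turn":0,"hand":1},{"linear":[0,0,0.003],"turn":0,"hand":1},{"linear":[0,0,0],"turn":0,"hand":1}]'; python3 p.py
```

```text
time: 19.9
tcp_pos: [0.4832, 0.1219, 0.1236]
orientation: [-0.016, 0.797, 0.604, 0.017]
wrist_force: [1.2, -0.7, 0.1]
gripper_width: 0.22
grip_force: 59.1
t 19.90 tip x,y,z mm -0.5 3.1 7.1 F x,y,z 1.3 -0.4 0.1 lean y 0.047 w 0.220
```

```bash
python3 -m pendant '[{"linear":[0,0,0.002],"turn":0,"hand":1},{"linear":[0,0,0],"turn":0,"hand":1},{"linear":[0,0,0],"turn":0,"hand":1}]'; python3 p.py
python3 -m pendant '[{"linear":[0,0,0.002],"turn":0,"hand":1},{"linear":[0,0,0],"turn":0,"hand":1},{"linear":[0,0,0],"turn":0,"hand":1}]'; python3 p.py
```

```text
time: 20.27
tcp_pos: [0.4832, 0.122, 0.1231]
orientation: [-0.016, 0.797, 0.604, 0.017]
wrist_force: [-0.3, 1.0, -0.3]
gripper_width: 0.224
grip_force: 59.1
t 20.27 tip x,y,z mm -0.5 3.1 6.6 F x,y,z -0.6 0.9 -0.3 lean y 0.047 w 0.224
time: 20.65
tcp_pos: [0.4832, 0.122, 0.1226]
orientation: [-0.016, 0.797, 0.604, 0.017]
wrist_force: [0.0, 0.9, 1.9]
gripper_width: 0.222
grip_force: 59.3
t 20.65 tip x,y,z mm -0.5 3.1 6.1 F x,y,z -0.2 0.9 1.9 lean y 0.047 w 0.222
```

Floor touched (6.1 mm, 1.9 N). Release and retreat.

```bash
python3 -m pendant '[{"linear":[0,0,0],"turn":0,"hand":0.3},{"linear":[0,0,0],"turn":0,"hand":-1},{"linear":[0,0,0],"turn":0,"hand":-1},{"linear":[0,0,0],"turn":0,"hand":-1},{"linear":[0,0,0],"turn":0,"hand":-1},{"linear":[0,0,0],"turn":0,"hand":-1},{"linear":[0,0,0],"turn":0,"hand":-1}]'
python3 -m pendant '[{"linear":[0,0,-0.03],"turn":0,"hand":-1},{"linear":[0,0,-0.05],"turn":0,"hand":-1},{"linear":[0,0,-0.08],"turn":0,"hand":-1},{"linear":[0,0,-0.08],"turn":0,"hand":-1},{"linear":[0,0,-0.08],"turn":0,"hand":-1},{"linear":[0,0,-0.08],"turn":0,"hand":-1},{"linear":[-0.1,0,-0.05],"turn":0,"hand":-1},{"linear":[-0.1,0,0],"turn":0,"hand":-1},{"linear":[0,0,0],"turn":0,"hand":-1},{"linear":[0,0,0],"turn":0,"hand":-1}]'
python3 - <<'E'
from h import *
w=cam("wrist"); s=cam("side")
a=np.array([.4838,.1243,0])+.003*np.array([.269,.963,0])
print(proj(s,[a+[0,0,.156],a+[0,0,.006]]),proj(w,[a+[0,0,.156]]))
cv2.imwrite("pics/end.png",np.hstack([cv2.resize(w["pixels"],(400,300)),cv2.resize(s["pixels"][130:270,200:340],(400,300),interpolation=2)]))
E
```

```text
time: 21.52
tcp_pos: [0.4832, 0.122, 0.1225]
orientation: [-0.016, 0.797, 0.604, 0.017]
wrist_force: [-0.3, 0.3, -0.2]
gripper_width: 1.002
grip_force: 0.0
time: 22.78
tcp_pos: [0.4662, 0.0582, 0.2552]
orientation: [-0.016, 0.797, 0.604, 0.018]
wrist_force: [0.3, -0.1, -0.3]
gripper_width: 1.002
grip_force: 0.0
[[269.02537808 189.0424669 ]
 [273.60157398 240.75895816]] [[316.38142714 134.89080246]]
```

View pics/end.png

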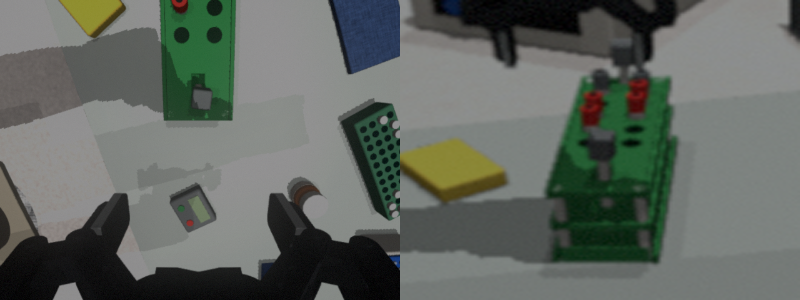

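The rod stands in the slot, hand clear. Check its lean numerically before handing in.

Run:
```python
from h import *
w=cam("wrist"); t=cam("top")
C=np.array([.4838,.1243,0]); Y=np.array([.269,.963,0]); X=np.array([.963,-.269,0])
for n,c,b in(("w",w,(295,120,350,185)),("t",t,(205,262,255,305))):
    h=cv2.cvtColor(c["pixels"],cv2.COLOR_BGR2HSV); m=cv2.inRange(h[...,1],0,70); z=np.zeros_like(m); x0,y0,x1,y1=b; z[y0:y1,x0:x1]=m[y0:y1,x0:x1]
    n_,l,st,ce=cv2.connectedComponentsWithStats(z)
    for i in range(1,n_):
        if st[i,4]>20:
            x,y,ww,hh,A=st[i]; g=c["pixels"][l==i].mean(1); br=(l==i)&(c["pixels"].mean(2)>np.median(g)) ; 
            cc=[ce[i]]; q=onz(c,cc,.152)[0]-C
            print(n,st[i].tolist(),ce[i].round(1),"centroid rack xy mm",(q@X*1000).round(1),(q@Y*1000).round(1))
g=w["pixels"].mean(2); print(g[138:180:2,318:332:4].round(0).tolist())
for r in (142,146,150,154,158): q=onz(w,[[323,r]],.156)[0]-C; print(r,(q@X*1000).round(1),(q@Y*1000).round(1))
```

```text
w [306, 135, 35, 42, 1149] [322.7 156.9] centroid rack xy mm 3.6 -10.3
t [205, 262, 50, 43, 1580] [229.8 288. ] centroid rack xy mm -7.9 -8.7
[[54.0, 52.0, 31.0, 62.0], [34.0, 33.0, 36.0, 45.0], [35.0, 35.0, 34.0, 34.0], [60.0, 56.0, 41.0, 37.0], [84.0, 80.0, 79.0, 73.0], [91.0, 88.0, 87.0, 85.0], [87.0, 88.0, 88.0, 88.0], [88.0, 85.0, 87.0, 88.0], [87.0, 88.0, 89.0, 87.0], [90.0, 89.0, 86.0, 88.0], [86.0, 89.0, 87.0, 87.0], [87.0, 86.0, 87.0, 88.0], [88.0, 87.0, 88.0, 88.0], [86.0, 86.0, 88.0, 87.0], [90.0, 87.0, 86.0, 87.0], [85.0, 87.0, 88.0, 85.0], [83.0, 87.0, 88.0, 87.0], [71.0, 87.0, 86.0, 88.0], [56.0, 59.0, 54.0, 83.0], [42.0, 43.0, 40.0, 46.0], [41.0, 42.0, 40.0, 51.0]]
142 3.7 -1.0
146 3.7 -3.4
150 3.7 -5.8
154 3.8 -8.3
158 3.8 -10.7
```

Lean ≈ 0.10 rad (<0.15), tip ≈ 3 mm from the slot centre, on the floor. Handing in.

```bash
python3 -c "
from plant import job_done
print(job_done())"
```

```text
the job is handed in; nothing more can be done
None
```

The rod is threaded through all three tiers and released, and the job is handed in (no verdict came back): the tip touched the socket floor at about 6 mm with at most about 2 N read at the wrist, and the rod leans about 0.10 rad by camera estimate (limit 0.15).

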